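Unlock the saffron strongbox with the flat key

ROBOT

A 7-joint arm with a two-finger parallel gripper is mounted at the origin on the work surface; the furniture and walls round the work are solid. World frame = base frame: x ahead of the robot, y to its left, z up, the work surface at z = 0. Lengths are in m, angles in rad, forces in N, time in s.
With the tool pointing down it reaches from about 0.4 to 0.925 m from the base axis. Payload 4.1 kg.
Tool frame: the origin (TCP) lies at the very end of the fingers, on their centre line; the grasp point (between the pads) lies 19 mm behind it (ctrl.grip_point_offset is the distance from the TCP to the grasp point, in m); z points along the fingers, y is the line along which they close (so a half turn about z gives the same grasp; the last joint's range is limited). The gripper opens to 85 mm and grips with 20 to 120 N. Pads are 22 mm wide; open, the fingers measure 114 mm over their backs; the gripper's body (76 mm by 85 mm) begins 54 mm behind the grasp point. The pads swing forward as they close: fully open they stand 13 mm farther back than shut.
Start: joints at [-1.394, 0.398, 0.045, 1.537, -0.019, 1.207, -0.051], TCP at [0.177, 0.625, 0.231] pointing down, gripper open.
Joint ranges: [-2.82, 2.82], [-0.49, 2.23], [-1.37, 1.46], [0, 2.46], [-1.36, 4.5], [0.23, 2], [-2.94, 2.94]. Speed limits (rad/s): [2.57, 2.57, 3.14, 3.14, 3.14, 3.14, 3.14].

INTERFACE

Orientations are given as [roll, pitch, yaw] about the fixed x, y, z axes, in that order (R = Rz(yaw) Ry(pitch) Rx(roll)).
In Python, from rig import ctrl gives the robot as it stands.
- The arm moves only by the tool jog_arm, never from a script. Its argument "deltas" is a list that holds one entry, the list of rows, each a list of 7 numbers: the finger opening in mm, from 0 to 85.4, then the shift along the tool's x, y, z in mm, then the turn, a rotation vector about the tool's x, y, z in rad. A call has 1 to 10 rows; each row shifts and turns the commanded pose from where the row before left it, along the tool's axes as they then stand; what a row does not reach is not made up. A row lasts 1/10 s, in which the tool goes at most 50 mm and 8.59 degrees, less where a joint would pass 70% of its speed; a pose out of reach is approached as far as the arm can. A call is refused whole if a number of a shift passes 50 or a number of a turn 0.15, either way. A call with a gripper value outside its range is refused whole. The fingers move at their own pace and stop on an object; "force" is the grip in N (left out, the last holds). Time passes only in rows, so rows that do not move let the fingers close. It gives the time, the measured TCP pose, the force, the opening and the grip force at its end, in the units of the state.
- ctrl.read_state(): the state, without advancing time (a new reading comes with each control period).
- ctrl.capture(name): name is "side" or "top" or "wrist"; returns a dict with "color" (420x560x3 uint8, red, green, blue), "intrinsics" (3x3 intrinsics, pixels), "pose" (4x4, takes a point from camera to world coordinates); the wrist camera has in their place "mount" (4x4, takes a point from camera to tool coordinates, whose origin is the TCP and whose axes are the flange's). Camera axes: x right, y up, looking along -z (the intrinsics and any distortion apply to the point x, -y, -z); pixel columns grow to the right and rows downward; lengths in m; the calibration is good to about 2 mm. The wrist camera is an equidistant fisheye: a pixel r from the principal point sees the ray r / f radians off the axis. A picture is of the moment at which its call begins: read the wrist's pose just before it. There is no depth.
- ctrl.sign_off(): hands the job in; it is judged then, once.
The state is a dict: "clock": time; "joint_positions": joint angles; "joint_vel": joint speeds; "joint_torque": joint torques, N m; "tcp_pos": TCP position; "orientation": TCP orientation; "force": force on the tool from outside, world axes, zero at the start; "moment": the same for the moment, N m; "opening": finger opening in m; "finger_force": force on a finger pad.
Only numpy, scipy, OpenCV 4.12 (cv2) and the standard library are available. Lean on these libraries where they do the work, as an engineer would, in place of code of your own. Each camera call takes 0.05 s, during which the arm holds its last target. There are 200 camera calls.

TASK

Take the flat-bladed key with the T-shaped handle from the wooden key rack, line it up with the slot in the strongbox lock, and press it in until its collar sits down on the lock face. Then turn the key clockwise (seen from above) until it stops, so that the bolt is drawn back, and leave the key upright in the lock and let go of it. Leave the key with the round knob in the rack.

Things in the scene. Friction and masses are not known exactly. Their poses are not given: they have to be found in the camera images.
- flat_key: Steel key to use, upright, 0.16 kg, hanging in the rack. Origin: centre of the underside of its round collar (52 mm diameter, 8 thick). Above it a 14 mm stem, then a T-bar handle 64 long (x), 14 thick (y), z = 26 to 54 mm: grip it there. Below it a flat blade 36 (x) x 10 (y) mm, ending in a 28 x 6 tip at z = -24 mm. z up, x along handle and blade; fits the slot either way round.
- square_key: Steel key to leave in the rack: same collar and origin, but a round knob (38 mm across) and a square 24 mm end. The rack is a wooden bridge 230 x 90 mm, top 50 mm above the table, with two openings 120 mm apart (28 x 46 mm); each key rests on its collar in one, blade hanging through. The flat key's handle lies along the rack; lift it straight up over 30 mm to clear.
- lock_slot (a point): Centre of the round lock face at the slot's mouth, 74 mm above the table, on the strongbox; turns with the lock. z up, x along the slot: 46 (x) x 18 (y) mm, 30 deep, mouth flared 4 mm all round. A key fully in has its collar on the face, its origin here. A fixed ring round the face (71 mm inside, 100 outside) stands 4 mm higher. The blade turns about 13 degrees in the slot before it bears.
- lock_plug (a joint): Angle of the lock face, rad: 0 locked, 1.05 (60 degrees) unlocked, at a hard stop. Grows clockwise seen from above; stays where left (friction about 0.12 N m). Starts at 0 to 0.1. It draws back the bolt on the lid, whose keeper stands 13 mm over the lock face, 82 mm from its centre. The strongbox is a grey steel box, 176 x 156 mm, fixed to the table.
Mind the look-alikes: they are no part of the job. What is shaped like the flat_key but purple or yellow is not meant.

How it is judged:
By the outcome, as a careful person would: the job done as asked, in the order asked, and still so for the second after the job is handed in, with the robot touching nothing.
It also fails if it takes over 43 s, if anything falls off the work surface, if the arm or the gripper's body presses on something with over 40 N, if the wrist force passes 120 N, or if a joint passes its speed limit or range.

## Working session

There is one attempt and no reset: what is moved stays moved. The work goes in short steps, Python scripts to look and compute and a tool call to move; the robot and the scene stay as the last step left them, time stands still between calls to the robot, and variables do not carry over. Pictures are saved under pics/ and viewed, at most 10 in all, crops included, and the job is handed in when it is done.

Besides the shell and the picture viewer there is one more tool, called in YAML: its name, and indented under it one key for each argument. jog_arm: Moves the arm, as the interface text tells. Its arguments: {"type":"object","properties":{"deltas":{"type":"array"},"force":{"type":"number"}},"required":["deltas"]}

```bash
mkdir -p pics; ls
python3 - <<'E'
from rig import ctrl
import cv2, numpy as np
s=ctrl.read_state(); print(s)
a=ctrl.capture("top"); b=ctrl.capture("side")
for n,c in(("top",a),("side",b)):
    cv2.imwrite(f"pics/{n}0.png",c["color"][:,:,::-1]); print(n,c["intrinsics"],c["pose"],[k for k in c])
E
```

```text
pics
{'clock': 0.0, 'joint_positions': array([-1.39400408,  0.39919896,  0.04503816,  1.53791986, -0.01867932,
        1.20687745, -0.05068867]), 'joint_vel': array([ 0.00103235,  0.00013464,  0.00065731,  0.00054408,  0.00085499,
        0.00059215, -0.00085472]), 'joint_torque': array([ 1.93673573e-04, -4.75119531e+01,  1.36462357e+00, -2.54222292e+01,
        1.15633174e-02,  9.64137056e-03,  2.30536145e-06]), 'tcp_pos': array([0.17681391, 0.62481635, 0.23024132]), 'orientation': array([-3.13961640e+00,  1.58108966e-04,  2.86592670e+00]), 'force': array([ 0.46414628, -0.80874536, -0.07494625]), 'moment': array([ 0.03430894,  0.00353016, -0.02703997]), 'finger_force': 0.0, 'opening': 0.08550517748740721}
top [[465.12472747   0.         282.65847671]
 [  0.         465.12472747 203.33488665]
 [  0.           0.           1.        ]] [[-0.01804321  0.98757015 -0.15613984  0.30305045]
 [-0.99978827 -0.01627584  0.01259036  0.04846111]
 [ 0.00989255  0.15633395  0.98765471  1.05638896]
 [ 0.          0.          0.          1.        ]] ['color', 'intrinsics', 'pose']
side [[396.27611089   0.         282.91185282]
 [  0.         396.27611089 203.85713156]
 [  0.           0.           1.        ]] [[ 0.9979921  -0.04365686  0.0458894   0.50369445]
 [ 0.06328856  0.65858753 -0.749838   -0.60649819]
 [ 0.00251339  0.75123668  0.66002814  0.63803187]
 [ 0.          0.          0.          1.        ]] ['color', 'intrinsics', 'pose']
```

View pics/top0.png

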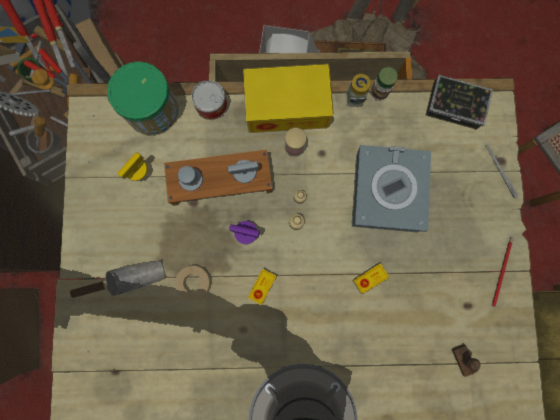

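View pics/side0.png

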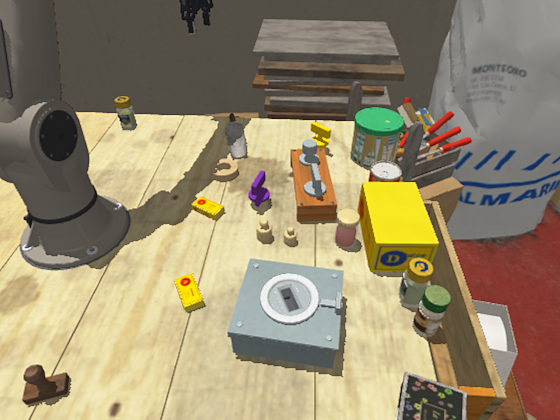

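Candidates in the top image are the steel T-handled key in the rack (244,169), the purple one (245,232) and the yellow one (134,166). The steel one in the rack fits: it's unpainted and its handle lies along the rack. The square key is the round knob at (189,177), and the lock is at (394,187). I'll confirm with one enlarged crop.

```bash
cat > h.py <<'E'
import numpy as np, cv2
from rig import ctrl
from scipy.spatial.transform import Rotation as R
def plane(K,T,uv,z):
    "pixels -> world points on the plane at height z"
    uv=np.atleast_2d(np.array(uv,float)); d=np.c_[(uv[:,0]-K[0,2])/K[0,0],-(uv[:,1]-K[1,2])/K[1,1],-np.ones(len(uv))]@T[:3,:3].T
    return T[:3,3]+d*((z-T[2,3])/d[:,2])[:,None]
def wrist(name=None):
    s=ctrl.read_state(); c=ctrl.capture("wrist"); T=np.eye(4)
    T[:3,:3]=R.from_euler('xyz',s['orientation']).as_matrix(); T[:3,3]=s['tcp_pos']
    if name: cv2.imwrite(name,c['color'][:,:,::-1])
    return c['color'],c['intrinsics'],T@c['mount']
def wplane(K,T,uv,z):
    uv=np.atleast_2d(np.array(uv,float)); p=(uv-K[:2,2])/K[0,0]; th=np.linalg.norm(p,axis=1); k=np.sin(th)/th
    d=np.c_[p[:,0]*k,-p[:,1]*k,-np.cos(th)]@T[:3,:3].T
    return T[:3,3]+d*((z-T[2,3])/d[:,2])[:,None]
E
python3 - <<'E'
from h import *
c=ctrl.capture("top"); K,T=c["intrinsics"],c["pose"]
im=c["color"][:,:,::-1]
a=cv2.resize(im[140:215,155:285],None,fx=6,fy=6,interpolation=cv2.INTER_CUBIC)[:, :780]
b=cv2.resize(im[140:235,345:440],None,fx=4,fy=4,interpolation=cv2.INTER_CUBIC)
cv2.imwrite("pics/crop.png",cv2.resize(a,None,fx=1,fy=1)); cv2.imwrite("pics/cropb.png",b)
print("handle",plane(K,T,[(244,168),(230,170),(257,166)],.104))
print("lock",plane(K,T,[(394,187),(384,191),(404,182)],.076))
print("box",plane(K,T,[(356,147),(431,150),(427,231),(355,226)],.074))
E
```

```text
handle [[0.52994617 0.11601361 0.104     ]
 [0.52611305 0.14533267 0.104     ]
 [0.53381975 0.08873367 0.104     ]]
lock [[ 0.48966676 -0.20418282  0.076     ]
 [ 0.48127359 -0.18216818  0.076     ]
 [ 0.50028232 -0.22639705  0.076     ]]
box [[ 0.58025475 -0.12646018  0.074     ]
 [ 0.57099208 -0.29031049  0.074     ]
 [ 0.39378968 -0.26970147  0.074     ]
 [ 0.40705944 -0.11692469  0.074     ]]
```

View pics/crop.png

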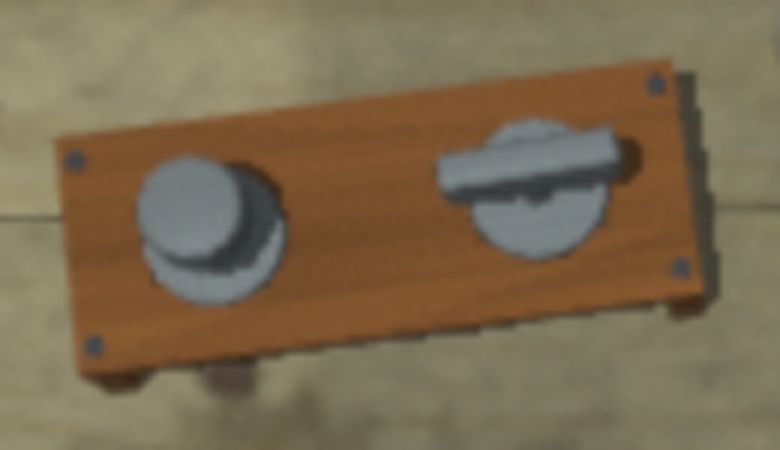

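View pics/cropb.png

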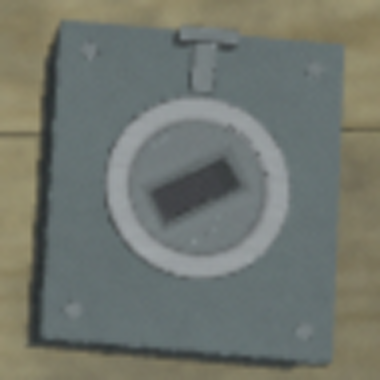

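The crop confirms the steel T key: handle-top centre is at about (243,167), along the rack, and the collar is at (245,171.5). The lock slot centre is at about (394,187) and points roughly up-right.

```bash
cat >> h.py <<'E'
def go(xy,z,yaw):
    "print shift in the present tool axes (mm) and turn about tool z (rad)"
    s=ctrl.read_state(); M=R.from_euler('xyz',s['orientation']).as_matrix()
    d=M.T@(np.r_[xy,z]-s['tcp_pos'])*1000
    dy=(s['orientation'][2]-yaw+np.pi)%(2*np.pi)-np.pi
    print('shift',d.round(1),'turn z',round(dy,3),'or',round(dy-np.sign(dy)*np.pi,3),'tcp',s['tcp_pos'].round(4),'rpy',s['orientation'].round(3),'t',s['clock'])
E
python3 - <<'E'
from h import *
c=ctrl.capture("top"); K,T=c["intrinsics"],c["pose"]
f=lambda p,s,o:np.array(p)/s+np.array(o)-.4
h=plane(K,T,f([(437,160),(612,128),(620,160),(445,192)],6,(155,140)),.104)
l=plane(K,T,f([(152,195),(225,158),(242,185),(172,222)],4,(345,140)),.074)
for n,p in(("h",h),("l",l)):
    e1=(p[1]+p[2])/2;e0=(p[0]+p[3])/2;d=e1-e0;print(n,p.mean(0),np.linalg.norm(d),np.degrees(np.arctan2(d[1],d[0])),np.linalg.norm(p[0]-p[3]))
print("collar",plane(K,T,f([(539,189)],6,(155,140)),.058))
print("ring",plane(K,T,f([(198,187)],4,(345,140)),.078))
go(h.mean(0)[:2],.22,np.arctan2(*(h[0]-h[1])[1::-1]))
E
```

```text
h [0.53372771 0.11871782 0.104     ] 0.062079953434062404 -80.24762746768126 0.011827750436385436
l [ 0.48985265 -0.20479735  0.074     ] 0.04434678046419917 -63.68189371404347 0.017970975073406156
collar [[0.53391494 0.11836111 0.058     ]]
ring [[ 0.49070256 -0.20396161  0.078     ]]
shift [-481.2 -390.1   11.2] turn z 1.125 or -2.017 tcp [0.1769 0.6251 0.2307] rpy [-3.14   0.     2.866] t 0.2
```

jog_arm:
  deltas:
    - [[50, -30, -24, 0, 0, 0, 0], [50, -36, -29, 0, 0, 0, 0], [50, -36, -29, 0, 0, 0, 0], [50, -36, -29, 0, 0, 0, 0], [50, -36, -29, 0, 0, 0, 0], [50, -36, -29, 0, 0, 0, 0], [50, -36, -29, 0, 0, 0, 0], [50, -36, -29, 0, 0, 0, 0], [50, -36, -29, 0, 0, 0, 0], [50, -36, -29, 0, 0, 0, 0]]

```text
clock: 1.2
tcp_pos: [0.4408, 0.2531, 0.2314]
orientation: [3.141, 0.0, 2.866]
force: [-0.0, -0.3, 0.7]
opening: 0.0504
finger_force: 0.0
```

jog_arm:
  deltas:
    - [[50, -36, -29, 0, 0, 0, 0], [50, -36, -29, 0, 0, 0, 0], [50, -36, -29, 0, 0, 0, 0], [50, -20, -18, 6, 0, 0, 0.12], [50, 0, 0, 0, 0, 0, 0.14], [50, 0, 0, 0, 0, 0, 0.14], [50, 0, 0, 0, 0, 0, 0.14], [50, 0, 0, 0, 0, 0, 0.14], [50, 0, 0, 0, 0, 0, 0.14], [50, 0, 0, 0, 0, 0, 0.14]]

```text
clock: 2.2
tcp_pos: [0.5344, 0.119, 0.2252]
orientation: [-3.141, -0.0, 1.9]
force: [0.7, -0.6, -0.1]
opening: 0.0501
finger_force: 0.0
```

jog_arm:
  deltas:
    - [[50, 0, 0, 0, 0, 0, 0.14], [50, 0, 0, 0, 0, 0, 0.03], [50, 0, 0, 0, 0, 0, 0], [50, 0, 0, 0, 0, 0, 0]]

```text
clock: 2.6
tcp_pos: [0.5345, 0.119, 0.2253]
orientation: [-3.142, -0.0, 1.738]
force: [0.1, -0.8, -0.4]
opening: 0.05
finger_force: 0.0
```

Run:
```python
from h import *
go((.5338,.1186),.22,np.radians(99.75))
im,K,T=wrist("pics/w1.png"); print(K[0,0],T.round(3))
```

```text
shift [-0.3 -0.8  5.3] turn z -0.003 or 3.138 tcp [0.5345 0.119  0.2253] rpy [-3.142 -0.     1.738] t 2.6
325.19226210127806 [[ 0.986 -0.159 -0.049  0.522]
 [ 0.166  0.94   0.297  0.195]
 [-0.001 -0.301  0.954  0.367]
 [ 0.     0.     0.     1.   ]]
```

View pics/w1.png

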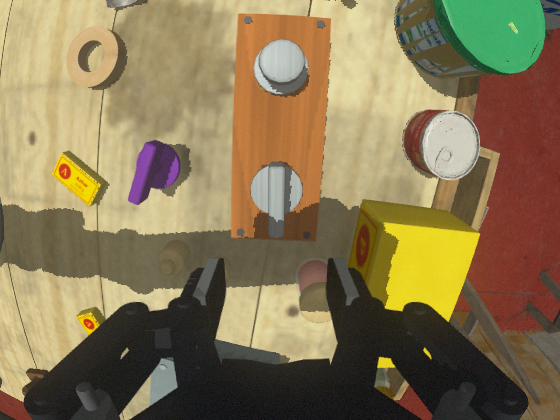

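Run:
```python
from h import *
im,K,T=wrist()
print(wplane(K,T,[(269,168),(284,168),(284,237),(269,237),(276.5,168),(276.5,237),(276.5,202)],.104).round(4))
print("collar",wplane(K,T,[(276,188)],.058).round(4))
c=ctrl.capture("top"); K,T=c["intrinsics"],c["pose"]
for z in(0,.06,.1):print(z,plane(K,T,[(250,131),(332,128),(247,112),(331,108)],z).round(3).tolist())
go((.5338,.1186),.071,np.radians(99.75))
```

```text
[[0.5243 0.1479 0.104 ]
 [0.5364 0.1499 0.104 ]
 [0.5469 0.09   0.104 ]
 [0.534  0.0878 0.104 ]
 [0.5303 0.1489 0.104 ]
 [0.5405 0.0889 0.104 ]
 [0.5352 0.1203 0.104 ]]
collar [[0.5346 0.1212 0.058 ]]
0 [[0.644, 0.109, 0.0], [0.648, -0.085, 0.0], [0.691, 0.116, 0.0], [0.698, -0.084, 0.0]]
0.06 [[0.624, 0.105, 0.06], [0.629, -0.077, 0.06], [0.669, 0.112, 0.06], [0.675, -0.077, 0.06]]
0.1 [[0.612, 0.103, 0.1], [0.616, -0.072, 0.1], [0.654, 0.109, 0.1], [0.66, -0.072, 0.1]]
shift [ -0.2  -0.8 154.3] turn z -0.004 or 3.137 tcp [0.5346 0.1189 0.2253] rpy [ 3.142 -0.     1.737] t 2.75
```

The handle measures (0.535,0.120) at z 0.104, within 2 mm of the top camera. Descending and gripping.

jog_arm:
  deltas:
    - [[50, 0, 0, 30, 0, 0, 0], [50, 0, 0, 40, 0, 0, 0], [50, 0, 0, 40, 0, 0, 0], [50, 0, 0, 25, 0, 0, 0], [50, 0, 0, 15, 0, 0, 0], [50, 0, 0, 4, 0, 0, 0], [50, 0, 0, 0, 0, 0, 0]]
  force: 70

```text
clock: 3.45
tcp_pos: [0.5351, 0.119, 0.0716]
orientation: [3.141, -0.0, 1.736]
force: [0.4, 1.0, -0.3]
opening: 0.05
finger_force: 0.0
```

jog_arm:
  deltas:
    - [[5, 0, 0, 0, 0, 0, 0], [5, 0, 0, 0, 0, 0, 0], [5, 0, 0, 0, 0, 0, 0], [5, 0, 0, 0, 0, 0, 0], [5, 0, 0, 0, 0, 0, 0], [5, 0, 0, 0, 0, 0, 0]]

```text
clock: 4.05
tcp_pos: [0.5358, 0.1193, 0.0727]
orientation: [3.139, -0.001, 1.736]
force: [0.5, 0.2, 6.6]
opening: 0.0131
finger_force: 69.2
```

jog_arm:
  deltas:
    - [[5, 0, 0, -10, 0, 0, 0], [5, 0, 0, -15, 0, 0, 0], [5, 0, 0, -20, 0, 0, 0], [5, 0, 0, -25, 0, 0, 0], [5, 0, 0, -25, 0, 0, 0], [5, 0, 0, -15, 0, 0, 0], [5, 0, 0, 0, 0, 0, 0], [5, 0, 0, 0, 0, 0, 0]]

```text
clock: 4.85
tcp_pos: [0.5343, 0.119, 0.1815]
orientation: [3.141, -0.001, 1.736]
force: [-0.9, 0.0, -2.0]
opening: 0.0129
finger_force: 68.3
```

Run:
```python
from h import *
im,K,T=wrist("pics/w2.png"); s=ctrl.read_state(); print(s['force'],s['moment'],s['opening'],s['joint_positions'].round(2))
c=ctrl.capture("side"); 
b=np.hstack([cv2.resize(c['color'][60:260,220:420],(400,400)),cv2.resize(im[200:400,180:380],(400,400))]);cv2.imwrite("pics/c2.png",b[:,:,::-1])
go((.4902,-.2044),.18,np.radians(180-63.7))
```

```text
[ 0.30763895  0.32826476 -2.1671761 ] [ 0.06008904 -0.00299565  0.04493228] 0.013121548162990973 [-0.77  0.3   0.57  1.86 -0.19  1.04  0.05]
shift [-311.7  -96.     0.6] turn z -0.294 or 2.848 tcp [0.5337 0.1189 0.1804] rpy [-3.14   0.     1.736] t 4.95
```

View pics/c2.png

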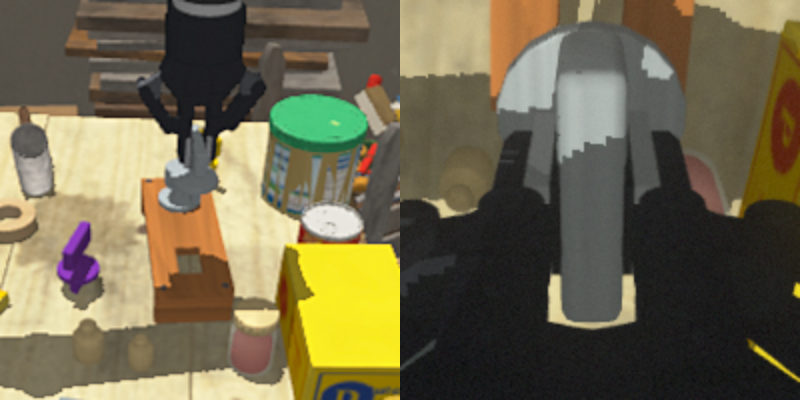

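The key hangs upright in the grip, clear of the rack, and the square key is still in place. Moving most of the way to the lock, then looking.

jog_arm:
  deltas:
    - [[5, -20, -6, 0, 0, 0, 0], [5, -35, -11, 0, 0, 0, 0], [5, -35, -11, 0, 0, 0, 0], [5, -35, -11, 0, 0, 0, 0], [5, -35, -11, 0, 0, 0, 0], [5, -35, -11, 0, 0, 0, 0], [5, -20, -6, 0, 0, 0, -0.1], [5, -5, -2, 0, 0, 0, -0.1], [5, 0, 0, 0, 0, 0, -0.094], [5, 0, 0, 0, 0, 0, 0]]

```text
clock: 5.95
tcp_pos: [0.5024, -0.1098, 0.1803]
orientation: [-3.14, -0.001, 2.029]
force: [0.2, -0.1, -1.2]
opening: 0.0132
finger_force: 68.3
```

Run:
```python
from h import *
go((.4902,-.2044),.18,np.radians(180-63.7))
im,K,T=wrist(); cv2.imwrite("pics/w3.png",im[:,:,::-1]); np.savez("w3.npz",K=K,T=T)
```

```text
shift [-79.5 -52.7   0.3] turn z -0.001 or 3.14 tcp [ 0.5024 -0.1098  0.1803] rpy [-3.140e+00 -1.000e-03  2.029e+00] t 5.95
```

View pics/w3.png

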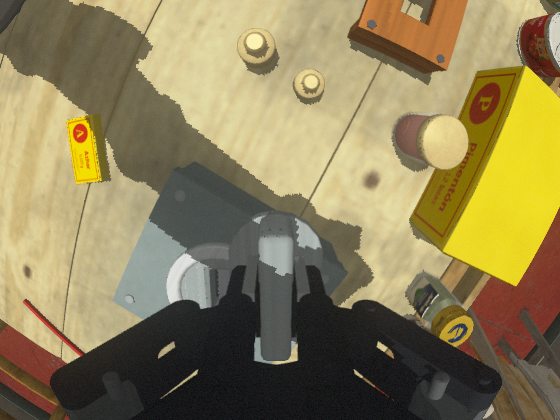

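The key's tip and the box show, but the gripper hides the lock, at about (190,280). I'll cross-check the lock with the side view and the key's offset in the grip.

Run:
```python
from h import *
d=np.load("w3.npz"); K,T=d["K"],d["T"]; s=ctrl.read_state()
M=R.from_euler('xyz',s['orientation']).as_matrix()
p=wplane(K,T,[(277,235),(275.5,361)],.1803+.0313); print("handle ends in tool mm",((p-s['tcp_pos'])@M*1000).round(1))
# collar rim far point, top of collar
p=wplane(K,T,[(276,211)],.1803-.0227+.008); print("collar far rim",((p-s['tcp_pos'])@M*1000).round(1))
c=ctrl.capture("side"); print("ring side",plane(c['intrinsics'],c['pose'],[(290.5,298.5)],.078),"slot",plane(c['intrinsics'],c['pose'],[(289,297.5)],.074))
```

```text
handle ends in tool mm [[ 32.3   0.2 -31.1]
 [-30.4  -0.3 -31.2]]
collar far rim [[26.9 -0.1 14.9]]
ring side [[ 0.49278427 -0.21035257  0.078     ]] slot [[ 0.49006332 -0.20566663  0.074     ]]
```

jog_arm:
  deltas:
    - [[5, -20, -13, 0, 0, 0, 0], [5, -25, -17, 0, 0, 0, 0], [5, -25, -16, 0, 0, 0, 0], [5, -10, -7, 0, 0, 0, 0], [5, 0, 0, 15, 0, 0, 0], [5, 0, 0, 20, 0, 0, 0], [5, 0, 0, 12, 0, 0, 0], [5, 0, 0, 3, 0, 0, 0], [5, 0, 0, 0, 0, 0, 0], [5, 0, 0, 0, 0, 0, 0]]

```text
clock: 7.05
tcp_pos: [0.4918, -0.2046, 0.1319]
orientation: [3.141, 0.001, 2.03]
force: [-0.2, -0.3, -1.6]
opening: 0.0132
finger_force: 68.3
```

Run:
```python
from h import *
go((.4905,-.2045),.0967,np.radians(180-63.7))
a=ctrl.capture("top")['color'][110:260,310:460]; b=ctrl.capture("side")['color'][200:350,210:360]
cv2.imwrite("pics/c4.png",cv2.resize(np.hstack([a,b]),(800,400),interpolation=cv2.INTER_CUBIC)[:,:,::-1])
```

```text
shift [ 0.7 -1.2 35.2] turn z 0.0 or -3.141 tcp [ 0.4918 -0.2046  0.1319] rpy [3.141e+00 1.000e-03 2.030e+00] t 7.05
```

View pics/c4.png

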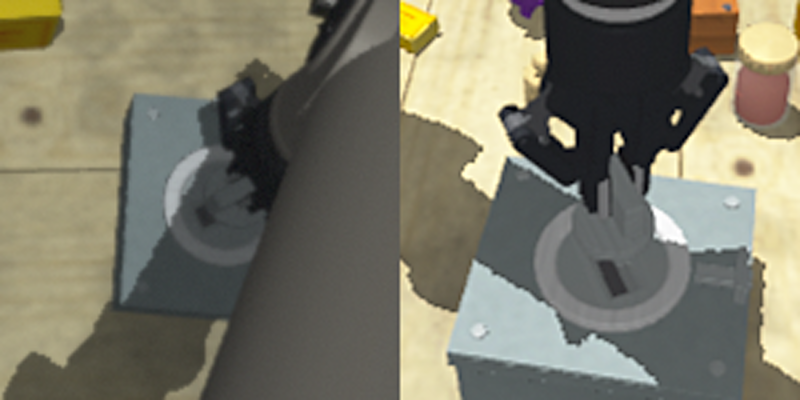

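The key hangs just above the slot: at about (612,275) in the right panel, with the blade aligned along it. Lowering it slowly.

jog_arm:
  deltas:
    - [[5, 0.5, -1.2, 3, 0, 0, 0], [5, 0, 0, 4, 0, 0, 0], [5, 0, 0, 4, 0, 0, 0], [5, 0, 0, 4, 0, 0, 0], [5, 0, 0, 0, 0, 0, 0]]

```text
clock: 7.65
tcp_pos: [0.4893, -0.2045, 0.1155]
orientation: [-3.141, -0.001, 2.03]
force: [-0.4, 0.3, -1.2]
opening: 0.0129
finger_force: 68.3
```

jog_arm:
  deltas:
    - [[5, 0, 0, 4, 0, 0, 0], [5, 0, 0, 4, 0, 0, 0], [5, 0, 0, 4, 0, 0, 0], [5, 0, 0, 3, 0, 0, 0], [5, 0, 0, 0, 0, 0, 0]]

```text
clock: 8.15
tcp_pos: [0.4895, -0.2045, 0.1007]
orientation: [-3.141, -0.001, 2.03]
force: [0.2, -0.0, -1.5]
opening: 0.0131
finger_force: 68.3
```

jog_arm:
  deltas:
    - [[5, 0, 0, 2, 0, 0, 0], [5, 0, 0, 1, 0, 0, 0], [5, 0, 0, 1, 0, 0, 0], [5, 0, 0, 1, 0, 0, 0], [5, 0, 0, 0, 0, 0, 0]]

```text
clock: 8.65
tcp_pos: [0.4899, -0.2048, 0.0967]
orientation: [3.141, -0.0, 2.03]
force: [-0.5, 0.8, 2.7]
opening: 0.0129
finger_force: 68.7
```

jog_arm:
  deltas:
    - [[5, 0, 0, 0.7, 0, 0, 0], [5, 0, 0, 0.7, 0, 0, 0], [5, 0, 0, 0, 0, 0, 0]]

```text
clock: 8.95
tcp_pos: [0.49, -0.2048, 0.0966]
orientation: [3.141, -0.001, 2.03]
force: [-5.6, 2.9, 13.5]
opening: 0.0133
finger_force: 70.6
```

Seated: TCP 0.0966 matches the predicted 0.0967 and force is building. Now turning clockwise (+ about tool z).

jog_arm:
  deltas:
    - [[5, 0, 0, -0.5, 0, 0, 0], [5, 0, 0, 0, 0, 0, 0], [5, 0, 0, 0, 0, 0, 0.08], [5, 0, 0, 0, 0, 0, 0.08], [5, 0, 0, 0, 0, 0, 0.08], [5, 0, 0, 0, 0, 0, 0.08], [5, 0, 0, 0, 0, 0, 0.08], [5, 0, 0, 0, 0, 0, 0.08], [5, 0, 0, 0, 0, 0, 0.08], [5, 0, 0, 0, 0, 0, 0]]
  force: 110

```text
clock: 9.95
tcp_pos: [0.4919, -0.2057, 0.0968]
orientation: [3.137, 0.001, 1.469]
force: [0.6, -1.0, 5.2]
opening: 0.0126
finger_force: 107.2
```

Run:
```python
from h import *
s=ctrl.read_state(); print(s['force'],s['moment'],s['tcp_pos'],s['joint_positions'].round(2)); go((.49,-.2048),.0966,np.radians(116.3-73))
```

```text
[ 0.64643028 -0.98569115  5.18739527] [-0.0267426  -0.04399465 -0.01877678] [ 0.49194524 -0.20574034  0.09677782] [-0.29  0.44  0.76  1.97 -0.39  0.87  0.57]
shift [ 0.7 -2.   0.2] turn z 0.713 or -2.429 tcp [ 0.4919 -0.2057  0.0968] rpy [3.137e+00 1.000e-03 1.469e+00] t 9.95
```

jog_arm:
  deltas:
    - [[5, 0, 0, 0, 0, 0, 0.08], [5, 0, 0, 0, 0, 0, 0.08], [5, 0, 0, 0, 0, 0, 0.08], [5, 0, 0, 0, 0, 0, 0.08], [5, 0, 0, 0, 0, 0, 0.08], [5, 0, 0, 0, 0, 0, 0.08], [5, 0, 0, 0, 0, 0, 0.08]]

```text
clock: 10.65
tcp_pos: [0.4914, -0.2057, 0.0968]
orientation: [3.138, -0.001, 0.907]
force: [0.3, -0.9, 6.0]
opening: 0.0125
finger_force: 107.8
```

Run:
```python
from h import *
s=ctrl.read_state(); print(s['force'],s['moment'],s['tcp_pos'],s['joint_positions'].round(2)); go((.49,-.2048),.0966,np.radians(116.3-73))
```

```text
[ 0.31399958 -0.87073525  5.99814726] [-0.06894258  0.17928661  0.13058558] [ 0.49137623 -0.20572706  0.09676724] [-0.38  0.49  0.9   1.98 -0.49  0.9   0.11]
shift [-0.1 -1.7  0.2] turn z 0.152 or -2.99 tcp [ 0.4914 -0.2057  0.0968] rpy [ 3.138e+00 -1.000e-03  9.070e-01] t 10.65
```

Not at the stop yet (Mz 0.13 is just friction). Continuing in small steps.

jog_arm:
  deltas:
    - [[5, 0, 0, 0, 0, 0, 0.05], [5, 0, 0, 0, 0, 0, 0.05], [5, 0, 0, 0, 0, 0, 0.05], [5, 0, 0, 0, 0, 0, 0.03], [5, 0, 0, 0, 0, 0, 0]]

```text
clock: 11.15
tcp_pos: [0.4913, -0.2058, 0.0967]
orientation: [3.139, -0.001, 0.732]
force: [-1.5, -0.2, 7.4]
opening: 0.0124
finger_force: 108.0
```

Run:
```python
from h import *
s=ctrl.read_state(); print(s['force'],s['moment'],s['tcp_pos'],s['joint_positions'].round(2)); go((.49,-.2048),.0966,np.radians(116.3-73))
```

```text
[-1.47498392 -0.24696073  7.38598405] [0.00075421 0.23407142 0.53320218] [ 0.4912513  -0.20576634  0.0967364 ] [-0.41  0.51  0.94  1.98 -0.52  0.91 -0.04]
shift [-0.3 -1.6  0.1] turn z -0.024 or 3.118 tcp [ 0.4913 -0.2058  0.0967] rpy [ 3.139e+00 -1.000e-03  7.320e-01] t 11.15
```

jog_arm:
  deltas:
    - [[5, 0, 0, 0, 0, 0, 0.03], [5, 0, 0, 0, 0, 0, 0.03], [5, 0, 0, 0, 0, 0, 0.03], [5, 0, 0, 0, 0, 0, 0]]

```text
clock: 11.55
tcp_pos: [0.4913, -0.2057, 0.0968]
orientation: [3.138, 0.001, 0.651]
force: [-1.4, -1.3, 8.1]
opening: 0.0124
finger_force: 118.2
```

Run:
```python
from h import *
s=ctrl.read_state(); print(s['force'],s['moment'],s['tcp_pos'],s['finger_force']); go((.49,-.2048),.0966,np.radians(116.3-73))
```

```text
[-1.36678713 -1.31905547  8.0527323 ] [-0.0819823   0.31297806  2.28718551] [ 0.49127309 -0.20572928  0.09677959] 118.2024577818811
shift [-0.5 -1.5  0.2] turn z -0.105 or 3.036 tcp [ 0.4913 -0.2057  0.0968] rpy [3.138e+00 1.000e-03 6.510e-01] t 11.55
```

Hard stop: moment jumped to 2.3 N·m. Unwinding slightly, relaxing the press, opening and rising.

jog_arm:
  deltas:
    - [[5, 0, 0, 0, 0, 0, -0.05], [5, 0, 0, -0.5, 0, 0, -0.03], [5, 0, 0, 0, 0, 0, 0], [30, 0, 0, 0, 0, 0, 0], [30, 0, 0, 0, 0, 0, 0], [30, 0, 0, 0, 0, 0, 0], [36, 0, 0, 0, 0, 0, 0], [36, 0, 0, 0, 0, 0, 0]]

```text
clock: 12.35
tcp_pos: [0.4896, -0.2046, 0.0957]
orientation: [-3.141, 0.0, 0.719]
force: [-0.1, 0.8, -0.8]
opening: 0.0358
finger_force: 0.0
```

jog_arm:
  deltas:
    - [[36, 0, 0, -5, 0, 0, 0], [36, 0, 0, -10, 0, 0, 0], [36, 0, 0, -20, 0, 0, 0], [36, 0, 0, -30, 0, 0, 0], [36, 0, 0, -40, 0, 0, 0], [36, 0, 0, -30, 0, 0, 0], [36, -40, 0, 0, 0, 0, 0], [36, -40, 0, 0, 0, 0, 0], [36, -30, 0, 0, 0, 0, 0], [36, 0, 0, 0, 0, 0, 0]]

```text
clock: 13.35
tcp_pos: [0.4031, -0.2809, 0.2319]
orientation: [3.141, -0.001, 0.711]
force: [0.1, -0.2, 0.7]
opening: 0.036
finger_force: 0.0
```

Run:
```python
from h import *
im,K,T=wrist(); t=ctrl.capture("top")['color'][110:260,310:460]; b=ctrl.capture("side")['color'][200:350,210:360]
cv2.imwrite("pics/w5.png",np.vstack([cv2.resize(np.hstack([t,b]),(600,300),interpolation=cv2.INTER_CUBIC),cv2.resize(im,(600,300))[:,:,:]])[:,:,::-1])
```

```text
(no output)
```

View pics/w5.png

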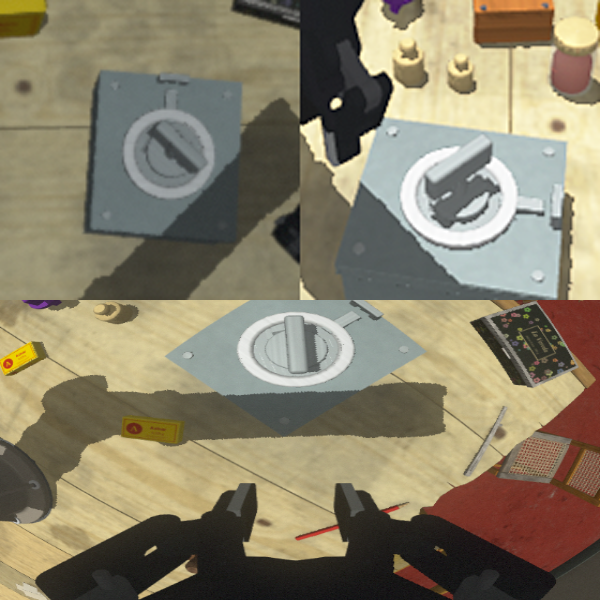

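Run:
```python
from h import *
g=lambda i,y,x:cv2.resize(i[y:y+50,x:x+66],(396,300),interpolation=cv2.INTER_CUBIC)
t0,s0=cv2.imread("pics/top0.png"),cv2.imread("pics/side0.png")
t1,s1=[ctrl.capture(n)['color'][:,:,::-1] for n in("top","side")]
cv2.imwrite("pics/cmp.png",np.vstack([np.hstack([g(t0,140,365),g(t1,140,365)]),np.hstack([g(s0,278,285),g(s1,278,285)])]))
```

```text
(no output)
```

View pics/cmp.png

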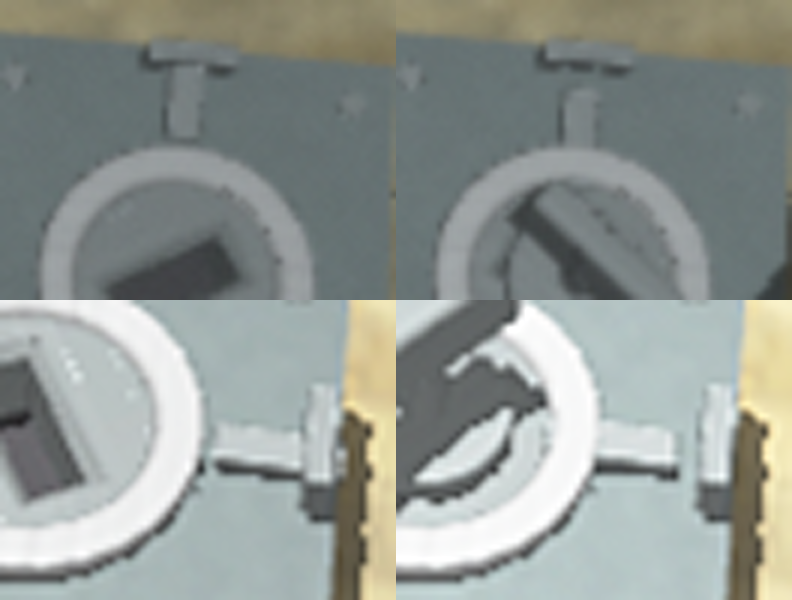

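The bolt has drawn back, with a clear gap to the keeper (around (680,440) in the comparison). The key is upright and the gripper is clear.

```bash
python3 -c "
from rig import ctrl
print(ctrl.sign_off())"
```

```text
the job is handed in; nothing more can be done
None
```

Job handed in: the flat key is seated upright in the lock and turned clockwise to its stop, the bolt is drawn back, the gripper has let go and is clear, and the square key was left in the rack (about 13.5 s of the 43 s used).

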